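# Find the heavy side of the eccentric rotor and hold it down

### The arm

A 6-joint arm with a two-finger parallel gripper is mounted at the origin on the work surface. World frame = base frame: x ahead of the robot, y to its left, z up, the work surface at z = 0. Lengths are in m, angles in degrees, forces in N, time in s.
With the tool pointing down it reaches from about 0.375 to 0.9 m from the base axis. Payload 3.1 kg.
Tool frame: the origin (TCP) lies between the finger pads; the fingertips stand 11 mm ahead of it and the grasp point (between the pads) lies 8 mm behind it; x points along the fingers, y is the direction in which the jaws open and shut, and the axes are right-handed (so a half turn about x gives the same grasp; the last joint's range is limited). The gripper opens to 87 mm and grips with 3 to 60 N. Pads are 19 mm wide; open, the fingers measure 117 mm over their backs; the gripper's body (75 mm by 190 mm) begins 51 mm behind the grasp point.
Start: joints at [63.226, 30.224, 82.088, -0, 67.689, -10.227], TCP at [0.178, 0.599, 0.234] pointing down, gripper open.
Joint ranges: [-176.69, 176.69], [-43.24, 126.21], [12.49, 139.97], [-82, 262], [0, 151.66], [-163.58, 163.58]. Speed limits (degrees/s): [159.86, 159.86, 180, 180, 180, 180].

### API

Orientations are given as a 3x3 rotation matrix whose columns are the frame's x, y, z axes.
In Python, from rig import bot gives the robot as it stands.
- The arm moves only by the shell command python3 -m inch 'ROWS' [OPENING]. ROWS is a JSON object of lists of equal length, an entry for each row: "dp": the shift along the tool's x, y, z in mm, a list of three; "yaw": the turn about the tool's x in degrees. In form: {"dp": [[tx, ty, tz], ...], "yaw": [yaw, ...]}. A call has 1 to 20 rows; each row shifts and turns the commanded pose from where the row before left it, along the tool's axes as they then stand; what a row does not reach is not made up. A row lasts 1/12 s, in which the tool goes at most 41.7 mm and 7.16 degrees, less where a joint would pass 70% of its speed; a pose out of reach is approached as far as the arm can. A call is refused whole if a number of a shift passes 41.7 or a number of a turn 7.16, either way. A call with a gripper value outside its range is refused whole. OPENING is the finger opening in mm, from 0 to 87, set as the call begins (- or left out, the last holds). The fingers move at their own pace and stop on an object; the grip force is fixed at half the most. Time passes only in rows, so rows that do not move let the fingers close. It gives the time, the measured TCP pose, the force and the opening at its end, in the units of the state.
- bot.read_state(): the state, without advancing time (a new reading comes with each control period).
- bot.capture(name): name is "side" or "top" or "wrist"; returns a dict with "color" (420x560x3 uint8, red, green, blue), "intrinsics" (3x3 intrinsics, pixels), "k1" (the pictures are not rectified: a ray, as slopes to the right and down, at radius r is drawn at 1 + k1 r^2 times it, then the intrinsics apply), "pose" (4x4, takes a point from camera to world coordinates). Camera axes: x right, y down, z forward; pixel columns grow to the right and rows downward; lengths in m; the calibration is good to about 2 mm. A picture is of the moment at which its call begins. There is no depth.
- bot.hand_in(): hands the job in, once; it reports no verdict.
The state is a dict: "time_s": time; "joint_positions": joint angles; "qvel": joint speeds; "tau": joint torques, N m; "position": TCP position; "tcp_rot": TCP orientation; "force": force on the tool from outside, world axes, zero at the start; "moment": the same for the moment, N m; "opening": opening from 0.0 (shut) to 1.0 (fully open).
Only numpy, scipy, OpenCV 4.12 (cv2) and the standard library are available. Lean on these libraries where they do the work, as an engineer would, in place of code of your own. Each camera call takes 0.05 s, during which the arm holds its last target.

### The job

The round steel rotor on the blue balancing stand has a weight hidden inside one side of it. Turn it by its rim to find out which side is heavy, bring that side straight down to the bottom, and finish while still gripping the rotor there, at rest and not let go, so that it can be pinned. Leave the other things on the table where they are.

Things in the scene. Friction and masses are not known exactly. Their poses are not given: they have to be found in the camera images.
- stand: Blue balancing stand, fixed: base 150 x 170 x 14 mm; two posts 14 mm thick, 30 mm wide, inner faces 41 mm either side of the rotor's middle plane, tops 136 mm above the table. Origin: centre of the underside, on the table; the axle lies 130 mm above it. x: level, along the axle; y: level, along the rotor's faces; z up.
- rotor: Closed smooth steel disc, 130 mm across, 30 mm thick, on a level axle; turns without end stops. Hub caps (38 mm across, 4 mm proud) and bolt heads look alike all round. Origin: its centre. x along the axle, z towards the yellow mark. Its two flat faces can be gripped from above near the top. A slug of 0.3 kg is hidden 42 mm from the axle, on a side unrelated to the mark, different every time.
- rotor_mark (a point): Outer end of the rotor's yellow mark, on the rim, 65 mm from the axle in the disc's middle plane. The mark is a yellow bar 13 mm wide from the hub cap outward on both faces and across the rim; it only serves to read the angle.
- axle (a point): Middle of the fixed axle, at the disc's centre. How the disc turns: the slug pulls with up to 0.12 to 0.14 N m, the stiff greased bush resists with 0.085 N m either way. Left alone with the heavy side within a band of 36 to 47 degrees (differs each time, equal on both sides) of straight down, or as near straight up, the disc stays put; elsewhere it turns by itself, heavy side going down.
- axle_end (a point): One end of the axle, 55 mm from the middle along the stand's x. A disc that turned by itself does not swing past: in about 2 s it stops at the edge of the band, short of straight down on the side it came from. At the start the disc is still, with the heavy side not straight down.
- swing_clamp: Black hydraulic swing clamp body with its arm, loose, 70 mm square foot, 138 mm tall; origin centre of underside. A bystander, leave alone.
- jack_screw: Bright steel jack screw standing upright, loose, 60 mm across, 98 mm tall; origin centre of underside. Leave alone.
- step_jaw0: Aluminium step jaw, loose, 45 x 90 mm, 53 mm tall; origin centre of underside. Leave alone.
- step_jaw1: The other aluminium step jaw, same size. Leave alone.
- hammer: Copper-faced dead blow hammer lying on its side, loose, about 300 mm long, 44 mm tall; origin under the handle. Leave alone.
- pad_cup: Empty steel cup for clamp pads, loose, 90 mm across, 100 mm tall; origin centre of underside. Leave alone.
Things that resemble listed ones, but are neither listed nor needed, are in the scene too. Of the things shaped like the stand, the blue one is meant.

How it is judged:
By the outcome, as a careful person would: the job done as asked, in the order asked, and still so for the second after the job is handed in, while the arm keeps its last pose, push and grip.
It also fails if it takes over 72 s, if anything falls off the work surface, if the arm or the gripper's body presses on something with over 40 N, if the wrist force passes 120 N, or if a joint passes its speed limit or range.

## Working session

There is one attempt and no reset: what is moved stays moved. The work goes in short steps, Python scripts to look and compute and a shell command to move; the robot and the scene stay as the last step left them, time stands still between calls to the robot, and variables do not carry over. Pictures are saved under pics/ and viewed, and the job is handed in when it is done.

```bash
ls; mkdir -p pics; python3 - <<'E'
from rig import bot
import cv2
for n in ["side","top","wrist"]:
    c=bot.capture(n); cv2.imwrite(f"pics/{n}0.png",c["color"][:,:,::-1]); print(n,c["intrinsics"],c["k1"],c["pose"])
print(bot.read_state())
E
```

```text
pics
side [[384.11225677   0.         279.9679492 ]
 [  0.         384.11225677 208.56172888]
 [  0.           0.           1.        ]] -0.05535126191487004 [[ 0.15775464 -0.734406    0.66012219 -0.25652417]
 [-0.9874665  -0.11405062  0.10909794 -0.27507969]
 [-0.00483484 -0.66905926 -0.74319334  0.9923083 ]
 [ 0.          0.          0.          1.        ]]
top [[407.70874611   0.         278.37533973]
 [  0.         407.70874611 210.23382888]
 [  0.           0.           1.        ]] -0.08125639392000895 [[-0.01666454 -0.98322764  0.18161966  0.24933399]
 [-0.99953635  0.02101148  0.02203647 -0.16156394]
 [-0.02548296 -0.18116823 -0.98312191  1.4707984 ]
 [ 0.          0.          0.          1.        ]]
wrist [[340.32813794   0.         274.98247437]
 [  0.         340.32813794 211.89482884]
 [  0.           0.           1.        ]] -0.04260095469136035 [[ 0.28500609  0.91343788  0.29052155  0.09733501]
 [ 0.95852317 -0.27090207 -0.08857424  0.62322035]
 [-0.00220418  0.30371584 -0.95276011  0.38540629]
 [ 0.          0.          0.          1.        ]]
{'time_s': 0.15, 'joint_positions': array([ 6.32250099e+01,  3.02678964e+01,  8.21409938e+01,  7.91091034e-04,
        6.76879801e+01, -1.02280732e+01]), 'qvel': array([ 0.01216473, -0.14372311, -0.14242985, -0.05170514,  0.03425434,
       -0.12869117]), 'tau': array([ 1.18733014e-04, -4.40431881e+01, -1.76842564e+01,  6.33257953e-02,
        5.52691275e-02, -9.42471547e-05]), 'position': array([0.17772479, 0.5986251 , 0.23277574]), 'tcp_rot': array([[-7.73045977e-04,  2.84804776e-01,  9.58585229e-01],
       [-1.50367764e-03,  9.58584101e-01, -2.84805653e-01],
       [-9.99998571e-01, -1.66157104e-03, -3.12775010e-04]]), 'force': array([-0.19951335,  0.9020817 ,  0.16374846]), 'moment': array([-0.01640977, -0.0212009 ,  0.00983697]), 'opening': 0.9992929803206256}
```

View pics/side0.png

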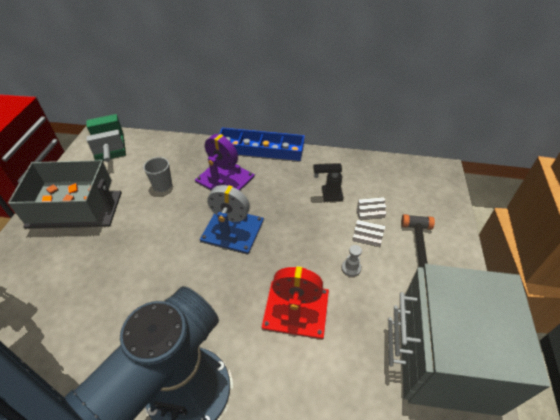

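View pics/top0.png

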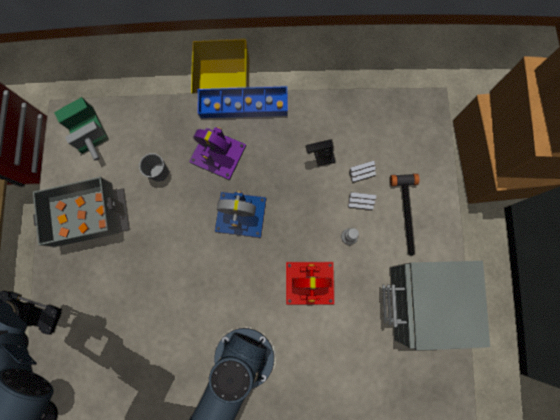

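View pics/wrist0.png

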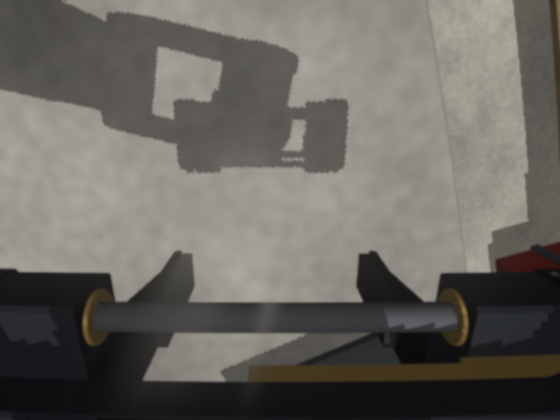

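The blue stand sits near top (240,213) and side (230,215), with yellow visible near the top of its rotor. I'll enlarge both views.

```bash
cat > h.py <<'E'
import numpy as np, cv2
from rig import bot
def D(c): return np.array([c["k1"],0,0,0,0.])
def proj(c,P):
    P=np.atleast_2d(np.asarray(P,float)); T=np.linalg.inv(c["pose"])
    rv=cv2.Rodrigues(T[:3,:3])[0]
    return cv2.projectPoints(P,rv,T[:3,3],c["intrinsics"],D(c))[0].reshape(-1,2)
def ray(c,uv):
    n=cv2.undistortPointsIter(np.array([[uv]],float),c["intrinsics"],D(c),None,None,(3,50,1e-10)).reshape(2) if hasattr(cv2,'undistortPointsIter') else cv2.undistortPoints(np.array([[uv]],float),c["intrinsics"],D(c)).reshape(2)
    d=c["pose"][:3,:3]@np.array([n[0],n[1],1]); return c["pose"][:3,3],d
def atz(c,uv,z):
    o,d=ray(c,uv); return o+d*(z-o[2])/d[2]
def crop(c,u,v,hw,hh,s,name):
    im=c["color"][max(0,v-hh):v+hh,max(0,u-hw):u+hw,::-1]
    cv2.imwrite("pics/"+name,cv2.resize(im,None,fx=s,fy=s,interpolation=cv2.INTER_CUBIC))
E
python3 - <<'E'
from h import *
c=bot.capture("top");crop(c,240,215,40,30,10,"t1.png")
c=bot.capture("side");crop(c,232,215,40,40,7,"s1.png")
E
```

```text
(no output)
```

View pics/t1.png

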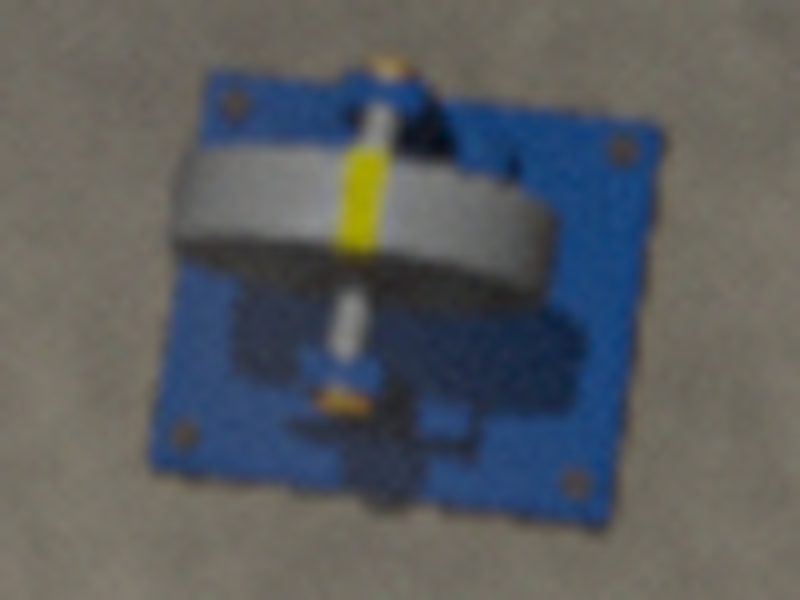

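View pics/s1.png

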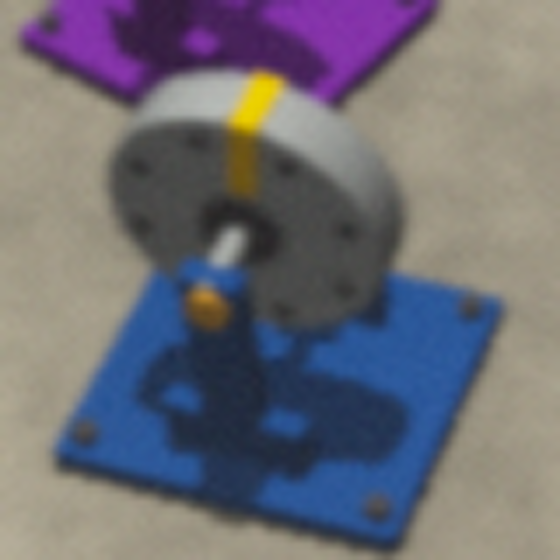

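The mark is nearly on top of the rotor. The base corners are clear in both crops, so I'll fit the stand pose.

```bash
cat > fit.py <<'E'
from h import *
from scipy.optimize import least_squares
def Rz(a): return np.array([[np.cos(a),-np.sin(a),0],[np.sin(a),np.cos(a),0],[0,0,1]])
if __name__=="__main__":
    t=bot.capture("top"); s=bot.capture("side")
    tp=(np.array([(210,72),(662,128),(608,525),(152,470),(393,68),(342,403)])+.5)/10-.5+[200,185]
    sp=(np.array([(60,450),(500,303),(395,537),(208,312)])+.5)/7-.5+[192,175]
    # rough
    C=[atz(t,p,0.014) for p in tp[:4]]; print(np.round(C,4)); print([atz(t,p,.13)[:2].round(4) for p in tp[4:]])
    for a,b in ((0,1),(1,2),(2,3),(3,0)): print(np.linalg.norm(C[a]-C[b]))
    # corner order top image: far-left, far-right, near-right, near-left ; image up=+x, left=+y
    def loc(): return np.array([(75,85,14),(75,-85,14),(-75,-85,14),(-75,85,14),(57,0,130),(-57,0,130)])/1e3
    L=loc(); Ls=L[[3,1,2,5]]
    def f(p,cams="ts"):
        P=lambda l:(Rz(p[2])@l.T).T+[p[0],p[1],0]
        r=[]
        if 't' in cams:r.append((proj(t,P(L))-tp).ravel())
        if 's' in cams:r.append((proj(s,P(Ls))-sp).ravel())
        return np.concatenate(r)
    for cm in ("t","s","ts"):
        m=np.mean(C,0); q=least_squares(f,[m[0],m[1],0],args=(cm,)); print(cm,q.x[:2],np.degrees(q.x[2]),q.fun.reshape(-1,2).round(1).tolist())
E
python3 fit.py
```

```text
[[ 0.5923  0.0831  0.014 ]
 [ 0.5674 -0.0835  0.014 ]
 [ 0.4218 -0.0624  0.014 ]
 [ 0.4449  0.1029  0.014 ]]
[array([0.5649, 0.0012]), array([0.4506, 0.0182])]
0.16842636396253427
0.14711543175891187
0.16692993400503967
0.14871605930162016
t [0.50703884 0.00990919] -8.152211166786833 [[-0.1, -0.3], [0.4, -0.5], [0.3, 0.3], [-0.5, 0.0], [-0.2, 0.4], [0.1, 0.0]]
s [0.50278182 0.0100598 ] -7.989724643901713 [[-1.3, 0.7], [1.0, -0.6], [0.6, 1.0], [-0.1, -1.4]]
ts [0.50552866 0.01007015] -8.208301311884274 [[-0.1, 0.1], [0.3, -0.1], [0.3, 0.7], [-0.6, 0.4], [-0.2, 0.9], [-0.0, 0.5], [-1.1, -0.1], [1.2, -1.1], [0.6, 0.3], [0.0, -2.1]]
```

Stand at about (0.506, 0.010), yaw −8.2°, consistent with the 150 x 170 mm base. I'll move above it.

```bash
python3 -m inch '{"dp":[[-4,0,0],[-4,0,0],[-4,0,0],[-4,0,0],[-4,0,0],[-4,0,0],[-4,0,0],[-4,0,0],[-4,0,0],[-4,0,0],[-4,0,0],[-4,0,0]],"yaw":[6.8,6.8,6.8,6.8,6.8,6.8,6.8,6.8,6.8,6.8,6.8,6.8]}' 87
python3 -m inch '{"dp":[[0,20.4,26.9],[0,20.4,26.9],[0,20.4,26.9],[0,20.4,26.9],[0,20.4,26.9],[0,20.4,26.9],[0,20.4,26.9],[0,20.4,26.9],[0,20.4,26.9],[0,20.4,26.9],[0,20.4,26.9],[0,20.4,26.9],[0,20.4,26.9],[0,20.4,26.9],[0,20.4,26.9],[0,20.4,26.9],[0,20.4,26.9],[0,20.4,26.9],[0,20.4,26.9],[0,20.4,26.9]],"yaw":[0,0,0,0,0,0,0,0,0,0,0,0,0,0,0,0,0,0,0,0]}' 
python3 -m inch '{"dp":[[0,0,0],[0,0,0],[0,0,0]],"yaw":[0,0,0]}' 60
python3 - <<'E'
from h import *
c=bot.capture("wrist");cv2.imwrite("pics/w2.png",c["color"][:,:,::-1]);print(c["pose"])
s=bot.read_state();print(s["position"],s["tcp_rot"],s["force"],s["moment"])
# predicted rotor rim outline edges & mark-top
from fit import Rz
a=np.radians(-8.2)
for n,l in {"rim front top":(-.015,0,.195),"rim back top":(.015,0,.195),"axle-":(-.055,0,.13),"axle+":(.055,0,.13),"y+":(-.015,.065,.13),"y-":(-.015,-.065,.13)}.items():
    print(n,proj(c,Rz(a)@np.array(l)+[.506,.010,0]).round(1))
E
```

```text
time_s: 1.35
position: [0.1779, 0.599, 0.2817]
tcp_rot: [[-0.0, 0.989, -0.148], [-0.0, -0.148, -0.989], [-1.0, -0.0, 0.0]]
force: [0.2, 0.4, 0.3]
opening: 0.998
time_s: 3.02
position: [0.5062, 0.0071, 0.2817]
tcp_rot: [[0.0, 0.99, -0.142], [0.0, -0.142, -0.99], [-1.0, 0.0, -0.0]]
force: [0.4, -0.3, -0.6]
opening: 1.0
time_s: 3.27
position: [0.505, 0.0089, 0.2813]
tcp_rot: [[-0.001, 0.99, -0.142], [0.001, -0.142, -0.99], [-1.0, -0.001, -0.001]]
force: [0.5, 0.8, -0.5]
opening: 0.854
[[ 9.89781335e-01 -1.35853049e-01 -4.33227249e-02  5.16854891e-01]
 [-1.42593427e-01 -9.43324662e-01 -2.99675986e-01  9.22636115e-02]
 [-1.55498397e-04  3.02791233e-01 -9.53056895e-01  4.34050931e-01]
 [ 0.00000000e+00  0.00000000e+00  0.00000000e+00  1.00000000e+00]]
[0.5047315  0.00946413 0.28135406] [[-1.20041300e-03  9.89972020e-01 -1.41258483e-01]
 [ 5.87283088e-04 -1.41257862e-01 -9.89972662e-01]
 [-9.99999107e-01 -1.27133478e-03 -4.11826050e-04]] [-0.03887742  0.23116004 -0.45437901] [-0.06777477  0.07168109 -0.05189181]
rim front top [[256.2 220.9]]
rim back top [[296.5 220.9]]
axle- [[216.7 197.9]]
axle+ [[335.5 197.9]]
y+ [[258.9 125.8]]
y- [[260.8 261.6]]
```

View pics/w2.png

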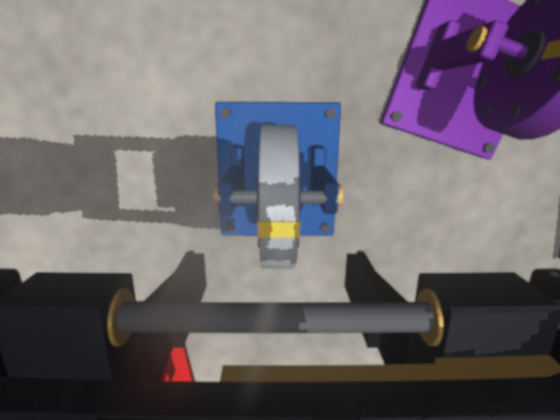

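The wrist camera sees the rim from above. The mark is at row 229, with the rotor top expected at row 221. Rotor edges at 257–300 and axle ends at 214/343 put it about 1.5–2 mm further in +x. I'll build a mark reader.

```bash
cat > mk.py <<'E'
from h import *
from fit import Rz
X,Y,A=.5075,.0098,np.radians(-8.2)
def W(l): return (Rz(A)@np.atleast_2d(l).T).T+[X,Y,0]
def ymask(c):
    hsv=cv2.cvtColor(c["color"],cv2.COLOR_RGB2HSV)
    return cv2.inRange(hsv,(22,140,60),(34,255,255))
def bars(phi):
    p=np.radians(phi);s,co=np.sin(p),np.cos(p);out=[]
    # quads: rim, faces; tangential half-width 6.5
    def pt(x,r,t): return (x,r*s+t*co,.13+r*co-t*s)
    w=.0065
    for x in(-.015,.015): out.append(("f%+d"%np.sign(x),[pt(x,.019,-w),pt(x,.065,-w),pt(x,.065,w),pt(x,.019,w)]))
    out.append(("rim",[pt(-.015,.065,-w),pt(.015,.065,-w),pt(.015,.065,w),pt(-.015,.065,w)]))
    return out
def normals(phi):
    p=np.radians(phi); return {"f-1":(-1,0,0),"f+1":(1,0,0),"rim":(0,np.sin(p),np.cos(p))}
def render(c,phi):
    m=np.zeros((420*4,560*4),np.uint8); n=normals(phi)
    cl=Rz(A).T@(c["pose"][:3,3]-[X,Y,0])
    for k,q in bars(phi):
        if np.dot(n[k],cl-np.mean(q,0))<=0: continue
        cv2.fillConvexPoly(m,(proj(c,W(q))*4+1.5).round().astype(np.int32),255)
    return cv2.resize(m,(560,420),interpolation=cv2.INTER_AREA)
def read(c,verbose=True):
    m=ymask(c); L=np.array([(x,65e-3*np.sin(t),.13+65e-3*np.cos(t)) for t in np.linspace(0,6.28,40) for x in(-.015,.015)])
    u=proj(c,W(L)); roi=np.zeros_like(m); cv2.fillConvexPoly(roi,cv2.convexHull((u).round().astype(np.int32)),255); roi=cv2.dilate(roi,np.ones((7,7)))
    # blank inside stand gold caps: near axle ends
    for e in(-.058,.058):
        q=proj(c,W((e,0,.13)))[0]; d=np.linalg.norm(proj(c,W((e,0.012,.13)))[0]-q)
        cv2.circle(roi,tuple(int(v) for v in q.round()),int(d)+2,0,-1)
    m=cv2.bitwise_and(m,roi); mf=m/255.
    mb=cv2.GaussianBlur(mf,(0,0),1.)
    best=[]
    for ph in np.arange(-180,180,1.):
        r=cv2.GaussianBlur(render(c,ph)/255.,(0,0),1.); 
        best.append(((mb*r).sum()/np.sqrt((mb**2).sum()*(r**2).sum()+1e-9),ph))
    best.sort(reverse=True); top=best[:4]
    return mf.sum(),[(round(a,3),b) for a,b in top]
def look(tag,cams=("wrist","side","top")):
    for n in cams:
        c=bot.capture(n); print(n,read(c))
        if n=="side": crop(c,232,212,40,40,7,f"{tag}_s.png")
        elif n=="top": crop(c,240,215,40,30,8,f"{tag}_t.png")
        else: cv2.imwrite(f"pics/{tag}_w.png",c["color"][:,:,::-1])
E
python3 - <<'E'
from mk import *
look("a")
s=bot.read_state();print(s["time_s"],s["position"])
E
```

```text
wrist (np.float64(503.0), [(np.float64(0.962), np.float64(-6.0)), (np.float64(0.942), np.float64(-5.0)), (np.float64(0.931), np.float64(-7.0)), (np.float64(0.877), np.float64(-4.0))])
side (np.float64(48.0), [(np.float64(0.949), np.float64(-5.0)), (np.float64(0.941), np.float64(-4.0)), (np.float64(0.94), np.float64(-6.0)), (np.float64(0.922), np.float64(-3.0))])
top (np.float64(12.0), [(np.float64(0.775), np.float64(-8.0)), (np.float64(0.761), np.float64(-9.0)), (np.float64(0.758), np.float64(-7.0)), (np.float64(0.741), np.float64(-6.0))])
3.4667 [0.50487709 0.00988072 0.28160556]
```

Mark at φ≈−6° from wrist and side; the coarse top view says −8° (φ measured from top toward the stand's +y). I'll grip the rotor at φ=−45°, r=50 mm, then turn it +90°.

```bash
python3 -m inch '{"dp":[[0,0.6,9],[0,0.6,9],[0,0.6,9],[0,0.6,8],[15,0,0],[15,0,0],[15,0,0],[15,0,0],[15,0,0],[15,0,0],[15,0,0],[10,0,0],[10,0,0]],"yaw":[0,0,0,0,0,0,0,0,0,0,0,0,0]}' 55
python3 - <<'E'
from mk import *
c=bot.capture("wrist");cv2.imwrite("pics/w3.png",c["color"][:,:,::-1])
s=bot.read_state();print(s["position"],s["force"])
E
```

```text
time_s: 4.55
position: [0.5029, -0.0272, 0.1557]
tcp_rot: [[-0.001, 0.99, -0.143], [0.0, -0.143, -0.99], [-1.0, -0.001, 0.0]]
force: [-0.1, -0.0, -0.7]
opening: 0.634
[ 0.50184038 -0.02694703  0.15426113] [ 0.10166649  0.46146542 -1.71677526]
```

View pics/w3.png

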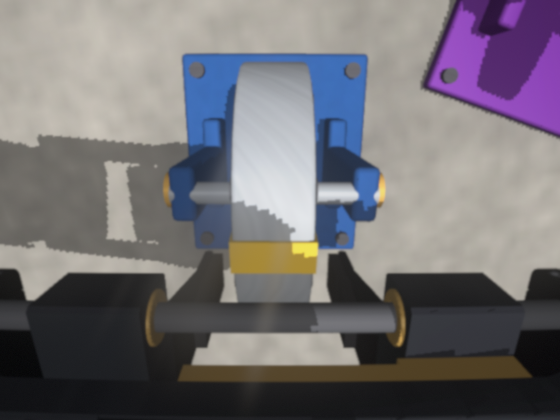

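The rotor is centred between the fingers at column ~275, with the mark band at rows 243–270. Closing.

```bash
python3 -m inch '{"dp":[[0,0,0],[0,0,0],[0,0,0],[0,0,0],[0,0,0],[0,0,0]],"yaw":[0,0,0,0,0,0]}' 0
python3 -m inch '{"dp":[[0,0,0],[0,0,0]],"yaw":[0,0]}' 
python3 - <<'E'
from mk import *
s=bot.read_state();print(s["position"],s["force"],s["moment"])
# rows for arc about axle; start from measured
p=s["position"]; d=Rz(A).T@(p-[X,Y,0]); g=np.array([d[1],d[2]+.008-.13]); r=np.hypot(*g); ph=np.degrees(np.arctan2(*g)); print("r,phi,axoff",r,ph,d[0])
f=np.radians(ph+np.arange(0,91,4.5)); y=r*np.sin(f)*1e3; z=r*np.cos(f)*1e3
print([[round(-b,1),0,round(-a,1)] for a,b in zip(np.diff(y),np.diff(z))])
E
```

```text
time_s: 5.1
position: [0.5023, -0.0264, 0.157]
tcp_rot: [[-0.001, 0.99, -0.141], [-0.0, -0.141, -0.99], [-1.0, -0.001, 0.0]]
force: [-2.8, -1.6, 3.3]
opening: 0.346
time_s: 5.27
position: [0.5023, -0.0264, 0.157]
tcp_rot: [[-0.001, 0.99, -0.141], [-0.0, -0.141, -0.99], [-1.0, -0.001, 0.0]]
force: [-4.1, -2.2, 5.5]
opening: 0.347
[ 0.50226499 -0.02637867  0.1570049 ] [-4.12050672 -2.16290822  5.51498965] [-0.25262209  0.67613533 -0.06373238]
r,phi,axoff 0.050612686577437366 -46.2412819457239 -2.13654560155577e-05
[[np.float64(-2.8), 0, np.float64(-2.9)], [np.float64(-2.5), 0, np.float64(-3.1)], [np.float64(-2.3), 0, np.float64(-3.3)], [np.float64(-2.0), 0, np.float64(-3.4)], [np.float64(-1.7), 0, np.float64(-3.6)], [np.float64(-1.5), 0, np.float64(-3.7)], [np.float64(-1.2), 0, np.float64(-3.8)], [np.float64(-0.9), 0, np.float64(-3.9)], [np.float64(-0.6), 0, np.float64(-3.9)], [np.float64(-0.2), 0, np.float64(-4.0)], [np.float64(0.1), 0, np.float64(-4.0)], [np.float64(0.4), 0, np.float64(-4.0)], [np.float64(0.7), 0, np.float64(-3.9)], [np.float64(1.0), 0, np.float64(-3.8)], [np.float64(1.3), 0, np.float64(-3.8)], [np.float64(1.6), 0, np.float64(-3.6)], [np.float64(1.9), 0, np.float64(-3.5)], [np.float64(2.1), 0, np.float64(-3.4)], [np.float64(2.4), 0, np.float64(-3.2)], [np.float64(2.6), 0, np.float64(-3.0)]]
```

Gripped (opening 30.2 mm equals the rotor thickness) with modest forces. I'll follow the arc, first half first.

```bash
python3 -m inch '{"dp":[[-2.8,0,-2.9],[-2.5,0,-3.1],[-2.3,0,-3.3],[-2.0,0,-3.4],[-1.7,0,-3.6],[-1.5,0,-3.7],[-1.2,0,-3.8],[-0.9,0,-3.9],[-0.6,0,-3.9],[-0.2,0,-4]],"yaw":[0,0,0,0,0,0,0,0,0,0]}'
python3 - <<'E'
from mk import *
look("b",("wrist",))
s=bot.read_state();print(s["position"],s["force"],s["moment"])
E
```

```text
time_s: 6.1
position: [0.507, 0.0061, 0.1722]
tcp_rot: [[-0.003, 0.99, -0.139], [-0.006, -0.139, -0.99], [-1.0, -0.002, 0.007]]
force: [-4.7, -9.7, 2.1]
opening: 0.342
wrist (np.float64(2014.0), [(np.float64(0.984), np.float64(31.0)), (np.float64(0.955), np.float64(32.0)), (np.float64(0.919), np.float64(30.0)), (np.float64(0.872), np.float64(33.0))])
[0.50716322 0.00694677 0.17221164] [-3.1165049  -9.09932828  1.18318922] [-1.98766706  0.85809869 -0.10793272]
```

View pics/b_w.png

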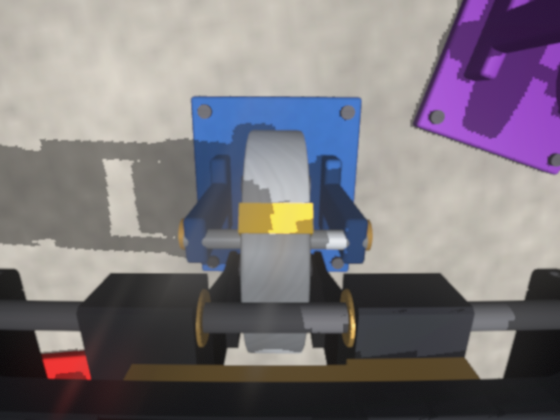

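The mark moved from −6° to +31° at about 9 N. Continuing to the full 90°.

```bash
python3 -m inch '{"dp":[[0.1,0,-4],[0.4,0,-4],[0.7,0,-3.9],[1.0,0,-3.8],[1.3,0,-3.8],[1.6,0,-3.6],[1.9,0,-3.5],[2.1,0,-3.4],[2.4,0,-3.2],[2.6,0,-3.0],[0,0,0],[0,0,0]],"yaw":[0,0,0,0,0,0,0,0,0,0,0,0]}'
python3 - <<'E'
from mk import *
look("c",("wrist","side"))
s=bot.read_state();print(s["position"],s["force"],s["moment"])
E
```

```text
time_s: 7.15
position: [0.5126, 0.0441, 0.1585]
tcp_rot: [[-0.001, 0.99, -0.141], [-0.002, -0.141, -0.99], [-1.0, -0.001, 0.002]]
force: [-3.5, -3.0, 4.4]
opening: 0.341
wrist (np.float64(651.0), [(np.float64(0.891), np.float64(76.0)), (np.float64(0.887), np.float64(75.0)), (np.float64(0.838), np.float64(77.0)), (np.float64(0.831), np.float64(74.0))])
side (np.float64(3.0), [(np.float64(0.614), np.float64(81.0)), (np.float64(0.611), np.float64(83.0)), (np.float64(0.61), np.float64(84.0)), (np.float64(0.609), np.float64(82.0))])
[0.51259775 0.04408531 0.1585281 ] [-3.55812537 -2.68660414  5.4530979 ] [-1.12730009  0.71463335 -0.14475568]
```

Mark now at ~76°. Release and watch which way it goes.

```bash
python3 -m inch '{"dp":[[0,0,0],[0,0,0],[0,0,0],[0,0,0],[0,0,0],[0,0,0],[0,0,0],[0,0,0]],"yaw":[0,0,0,0,0,0,0,0]}' 46
python3 - <<'E'
from mk import *
look("d",("wrist",))
E
python3 -m inch '{"dp":[[-10,0,0],[-10,0,0],[-10,0,0],[-10,0,-5],[-10,0,8],[-10,0,8],[-10,0,8],[-10,0,8],[-10,0,8],[-10,0,0],[0,0,0],[0,0,0],[0,0,0],[0,0,0],[0,0,0],[0,0,0]],"yaw":[0,0,0,0,0,0,0,0,0,0,0,0,0,0,0,0]}'
python3 - <<'E'
from mk import *
look("e",("wrist","side"))
s=bot.read_state();print(s["position"],s["force"],s["moment"])
E
```

```text
time_s: 7.92
position: [0.5133, 0.0449, 0.1581]
tcp_rot: [[0.0, 0.99, -0.142], [0.0, -0.142, -0.99], [-1.0, 0.0, -0.0]]
force: [1.3, -0.2, -0.3]
opening: 0.526
wrist (np.float64(0.0), [(np.float64(0.0), np.float64(179.0)), (np.float64(0.0), np.float64(178.0)), (np.float64(0.0), np.float64(177.0)), (np.float64(0.0), np.float64(176.0))])
time_s: 9.3
position: [0.5079, 0.0103, 0.2576]
tcp_rot: [[-0.001, 0.99, -0.141], [0.0, -0.141, -0.99], [-1.0, -0.001, -0.0]]
force: [0.1, -0.8, -0.4]
opening: 0.527
wrist (np.float64(0.0), [(np.float64(0.0), np.float64(179.0)), (np.float64(0.0), np.float64(178.0)), (np.float64(0.0), np.float64(177.0)), (np.float64(0.0), np.float64(176.0))])
side (np.float64(0.0), [(np.float64(0.0), np.float64(179.0)), (np.float64(0.0), np.float64(178.0)), (np.float64(0.0), np.float64(177.0)), (np.float64(0.0), np.float64(176.0))])
[0.50805824 0.01033925 0.25775722] [ 0.65944317 -1.75310722 -0.03109126] [-0.12470303  0.05596285 -0.0133856 ]
```

View pics/e_w.png

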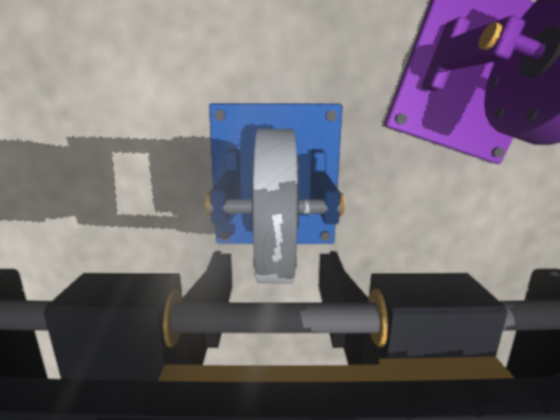

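View pics/e_s.png

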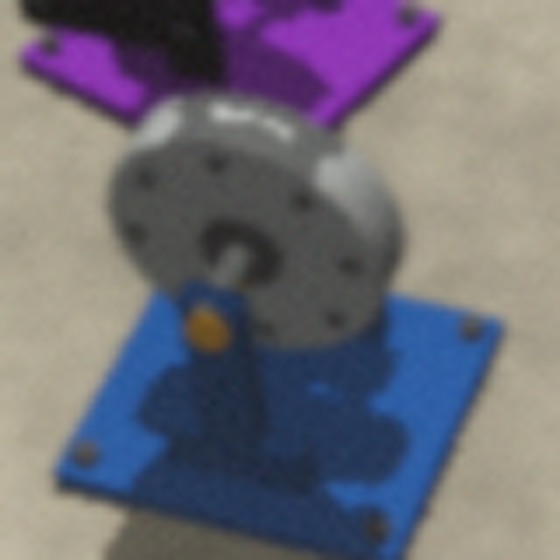

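The mark has swung down on the +y side and is hidden behind the post, so the heavy side started near the top and fell toward +y. The bolts (8, with the mark midway between two) can give the phase. I'll unwrap the side view of the face to polar.

```bash
python3 -m inch '{"dp":[[0,0,0],[0,0,0],[0,0,0],[0,0,0],[0,0,0],[0,0,0],[0,0,0],[0,0,0]],"yaw":[0,0,0,0,0,0,0,0]}'
cat > pol.py <<'E'
from mk import *
def polar(c,th=np.arange(-180,180,1.),rr=np.arange(20,66,1.)*1e-3,x=-.015,dx=(0,0)):
    T,R=np.meshgrid(np.radians(th),rr)
    L=np.stack([np.full(T.size,x),(R*np.sin(T)).ravel(),(.13+R*np.cos(T)).ravel()],1)
    uv=(proj(c,W(L))+np.array(dx)).astype(np.float32).reshape(*T.shape,2)
    return cv2.remap(np.ascontiguousarray(c["color"][:,:,::-1]),uv[...,0],uv[...,1],cv2.INTER_CUBIC)
E
python3 - <<'E'
from pol import *
import pickle
s=bot.capture("side"); pickle.dump(s,open("side_e.pkl","wb"))
s0=dict(s); s0["color"]=cv2.imread("pics/side0.png")[:,:,::-1].copy()
A_=polar(s0);B_=polar(s)
im=np.vstack([cv2.resize(A_,(720,230)),np.zeros((10,720,3),np.uint8),cv2.resize(B_,(720,230))])
for k in range(0,720,90): cv2.line(im,(k,228),(k,242),(0,0,255),1)
cv2.imwrite("pics/pol1.png",cv2.convertScaleAbs(im,alpha=2.))
crop(s,232,212,40,40,7,"f_s.png")
E
```

```text
time_s: 10.07
position: [0.5082, 0.0101, 0.2582]
tcp_rot: [[-0.0, 0.99, -0.142], [-0.0, -0.142, -0.99], [-1.0, -0.0, 0.0]]
force: [-0.4, 0.3, -0.2]
opening: 0.53
```

View pics/pol1.png

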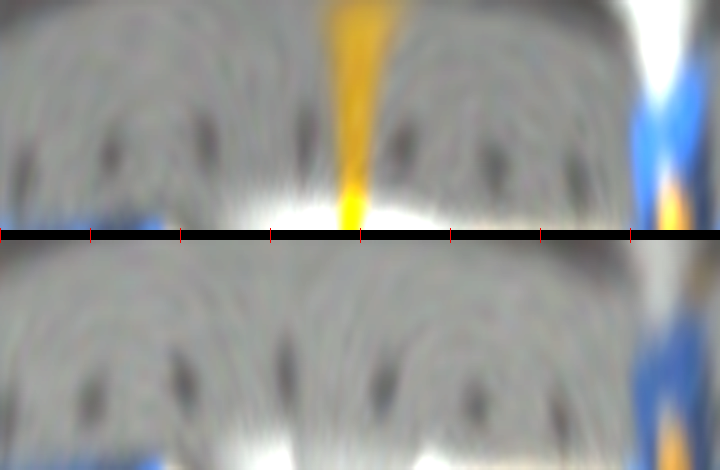

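View pics/f_s.png

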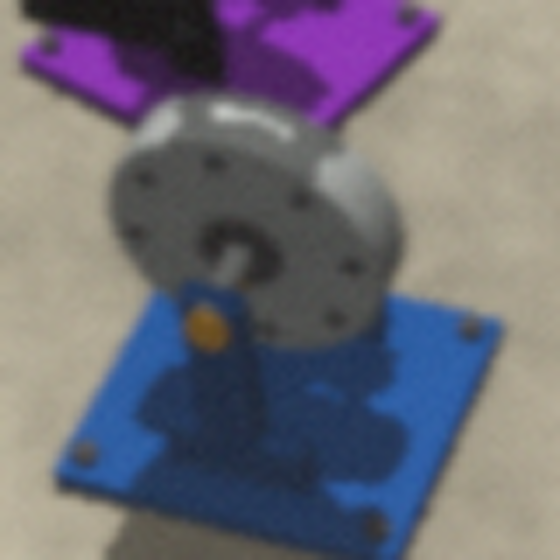

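Bolt rows shifted −9.3° mod 45°, so the mark candidates are 120°, 165° and 210°. Only 165° falls in the hidden sector (135–175°), so m1≈165°. The heavy side is at the lower edge on the +y side, and the disc is still in both frames. Next I'll carry it through the bottom to the other side: grip at φ=−55° and turn about +110°.

```bash
python3 -m inch '{"dp":[[0,-0.5,10],[0,0,10],[0,0,11],[0,0,10],[15,0,0],[15,0,0],[15,0,0],[15,0,0],[15,0,0],[15,0,0],[10,0,0],[7,0,0],[0,0,0]],"yaw":[0,0,0,0,0,0,0,0,0,0,0,0,0]}' 50
python3 -m inch '{"dp":[[0,0,0],[0,0,0],[0,0,0],[0,0,0],[0,0,0],[0,0,0]],"yaw":[0,0,0,0,0,0]}' 0
cat > arc.py <<'E'
from mk import *
import sys
def arc(dphi,n):
    s=bot.read_state();p=s["position"]; d=Rz(A).T@(p-[X,Y,0]); g=np.array([d[1],d[2]+.008-.13]); r=np.hypot(*g); ph=np.degrees(np.arctan2(*g)); print("r,phi,axoff",r,ph,d[0],s["force"].round(1),s["moment"].round(2),"open",s["opening"]*87)
    f=np.radians(ph+np.linspace(0,dphi,n+1)); y=r*np.sin(f)*1e3; z=r*np.cos(f)*1e3
    print([[float(round(-b,1)),0,float(round(-a,1))] for a,b in zip(np.diff(y),np.diff(z))])
if __name__=="__main__": arc(float(sys.argv[1]),int(sys.argv[2]))
E
python3 arc.py 110 26
```

```text
time_s: 11.2
position: [0.501, -0.031, 0.1499]
tcp_rot: [[-0.003, 0.99, -0.143], [0.001, -0.143, -0.99], [-1.0, -0.003, -0.0]]
force: [-0.5, 0.7, 0.4]
opening: 0.573
time_s: 11.7
position: [0.5017, -0.0304, 0.1518]
tcp_rot: [[-0.0, 0.99, -0.142], [-0.0, -0.142, -0.99], [-1.0, -0.0, 0.0]]
force: [-3.1, -1.8, 5.8]
opening: 0.344
r,phi,axoff 0.05036410598698732 -53.77537627319474 -2.530506655717189e-05 [-3.1 -1.8  5.8] [-0.2   0.5  -0.05] open 29.93305523026135
[[-2.9, 0, -2.3], [-2.7, 0, -2.5], [-2.5, 0, -2.7], [-2.3, 0, -2.9], [-2.1, 0, -3.1], [-1.9, 0, -3.2], [-1.6, 0, -3.3], [-1.4, 0, -3.4], [-1.1, 0, -3.5], [-0.9, 0, -3.6], [-0.6, 0, -3.7], [-0.3, 0, -3.7], [-0.1, 0, -3.7], [0.2, 0, -3.7], [0.5, 0, -3.7], [0.8, 0, -3.6], [1.0, 0, -3.6], [1.3, 0, -3.5], [1.5, 0, -3.4], [1.8, 0, -3.3], [2.0, 0, -3.1], [2.2, 0, -3.0], [2.5, 0, -2.8], [2.7, 0, -2.6], [2.8, 0, -2.4], [3.0, 0, -2.2]]
```

```bash
python3 -m inch '{"dp":[[-2.9,0,-2.3],[-2.7,0,-2.5],[-2.5,0,-2.7],[-2.3,0,-2.9],[-2.1,0,-3.1],[-1.9,0,-3.2],[-1.6,0,-3.3],[-1.4,0,-3.4],[-1.1,0,-3.5],[-0.9,0,-3.6],[-0.6,0,-3.7],[-0.3,0,-3.7],[-0.1,0,-3.7]],"yaw":[0,0,0,0,0,0,0,0,0,0,0,0,0]}'
python3 -m inch '{"dp":[[0.2,0,-3.7],[0.5,0,-3.7],[0.8,0,-3.6],[1,0,-3.6],[1.3,0,-3.5],[1.5,0,-3.4],[1.8,0,-3.3],[2,0,-3.1],[2.2,0,-3],[2.5,0,-2.8],[2.7,0,-2.6],[2.8,0,-2.4],[3,0,-2.2],[0,0,0],[0,0,0]],"yaw":[0,0,0,0,0,0,0,0,0,0,0,0,0,0,0]}'
python3 - <<'E'
from pol import *
s=bot.capture("side"); print(read(s)); crop(s,232,212,40,40,7,"g_s.png")
im=cv2.resize(polar(s),(720,230)); cv2.imwrite("pics/pol2.png",cv2.convertScaleAbs(im,alpha=2.))
E
python3 arc.py 0 1
```

```text
time_s: 12.78
position: [0.5073, 0.008, 0.1719]
tcp_rot: [[-0.002, 0.99, -0.139], [-0.006, -0.139, -0.99], [-1.0, -0.001, 0.006]]
force: [-4.4, -10.7, 2.3]
opening: 0.342
time_s: 14.03
position: [0.5136, 0.0508, 0.151]
tcp_rot: [[0.0, 0.99, -0.141], [-0.002, -0.141, -0.99], [-1.0, 0.001, 0.002]]
force: [-4.5, -3.9, 10.7]
opening: 0.341
(np.float64(18.0), [(np.float64(0.887), np.float64(-103.0)), (np.float64(0.877), np.float64(-102.0)), (np.float64(0.875), np.float64(-101.0)), (np.float64(0.874), np.float64(-104.0))])
r,phi,axoff 0.05055093429793531 55.050943838418796 0.00015718031138456658 [-3.1 -2.6 10.6] [-1.14  0.85 -0.11] open 29.66801009861003
[[-0.0, 0, -0.0]]
```

View pics/pol2.png

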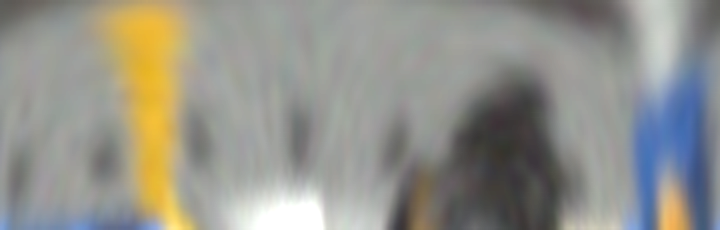

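View pics/g_s.png

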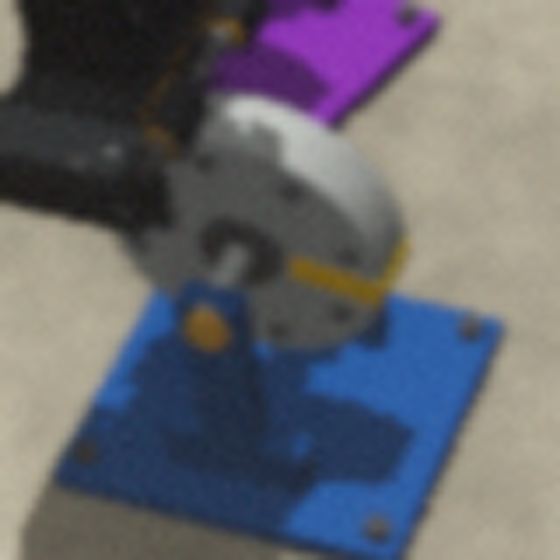

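Mark now at about −103°: it turned ~92°. The unwrapped bolt spacing isn't uniform, so the side camera offset needs a correction of a pixel or two, which I'll fit offline. For margin I'll push another ~10° before release.

```bash
python3 -m inch '{"dp":[[2.9,0,-2.0],[3.0,0,-1.8],[3.1,0,-1.6],[0,0,0]],"yaw":[0,0,0,0]}'
python3 - <<'E'
from pol import *
import pickle
s=bot.capture("side"); pickle.dump(s,open("side_h.pkl","wb"))
E
python3 -m inch '{"dp":[[0,0,0],[0,0,0],[0,0,0],[0,0,0],[0,0,0],[0,0,0],[0,0,0],[0,0,0]],"yaw":[0,0,0,0,0,0,0,0]}' 46
python3 -m inch '{"dp":[[-10,0,0],[-10,0,0],[-10,0,0],[-10,0,0],[-10,0,8],[-10,0,8],[-10,0,8],[-10,0,8],[-10,0,8],[-10,0,5],[0,0,0],[0,0,0],[0,0,0],[0,0,0],[0,0,0],[0,0,0]],"yaw":[0,0,0,0,0,0,0,0,0,0,0,0,0,0,0,0]}'
python3 - <<'E'
from pol import *
import pickle
s=bot.capture("side"); pickle.dump(s,open("side_i.pkl","wb"));print(bot.read_state()["position"])
h=pickle.load(open("side_h.pkl","rb"))
ims=[cv2.resize(polar(q),(720,180)) for q in (h,s)]
cv2.imwrite("pics/pol3.png",cv2.convertScaleAbs(np.vstack(ims),alpha=2.)); crop(s,232,212,40,40,7,"i_s.png")
print(read(h),read(s))
E
```

```text
time_s: 14.42
position: [0.5145, 0.0567, 0.1422]
tcp_rot: [[0.001, 0.99, -0.141], [-0.001, -0.141, -0.99], [-1.0, 0.001, 0.001]]
force: [-3.8, -0.7, 12.0]
opening: 0.346
time_s: 15.13
position: [0.5144, 0.0567, 0.1401]
tcp_rot: [[-0.0, 0.99, -0.142], [0.0, -0.142, -0.99], [-1.0, -0.0, -0.0]]
force: [0.1, 0.1, -0.5]
opening: 0.528
time_s: 16.47
position: [0.5077, 0.0125, 0.2397]
tcp_rot: [[-0.001, 0.99, -0.141], [0.0, -0.141, -0.99], [-1.0, -0.001, -0.0]]
force: [0.2, -0.8, 1.1]
opening: 0.527
[0.50777304 0.01242589 0.23977029]
(np.float64(33.0), [(np.float64(0.888), np.float64(-92.0)), (np.float64(0.886), np.float64(-91.0)), (np.float64(0.884), np.float64(-90.0)), (np.float64(0.873), np.float64(-93.0))]) (np.float64(20.0), [(np.float64(0.955), np.float64(-125.0)), (np.float64(0.954), np.float64(-126.0)), (np.float64(0.951), np.float64(-124.0)), (np.float64(0.95), np.float64(-123.0))])
```

View pics/pol3.png

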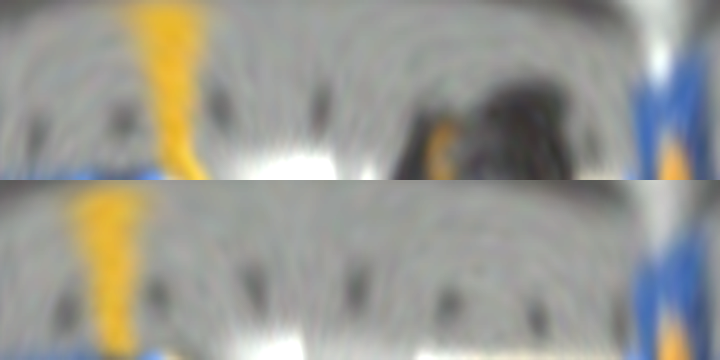

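View pics/i_s.png

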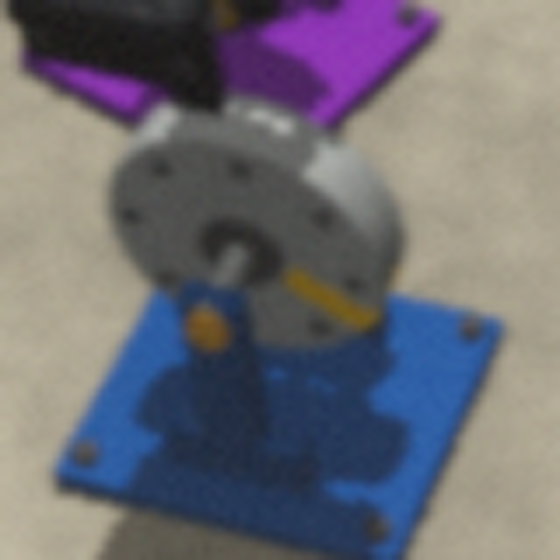

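The disc rolled back to about −125°, so it did leave the band on the other side. I'll let it settle and fit bolt positions with an image offset for accurate angles.

```bash
python3 -m inch '{"dp":[[0,0,0],[0,0,0],[0,0,0],[0,0,0],[0,0,0],[0,0,0],[0,0,0],[0,0,0],[0,0,0],[0,0,0]],"yaw":[0,0,0,0,0,0,0,0,0,0]}'
cat > bolt.py <<'E'
from pol import *
import pickle
from scipy.optimize import least_squares
s=bot.capture("side"); pickle.dump(s,open("side_j.pkl","wb"))
B={"0":(175,[(133,167),(199,141),(287,166),(346,230),(345,290),(284,312),(141,222)]),
"f":(172,[(148,178),(214,162),(302,200),(350,264),(337,320),(265,328),(135,232)]),
"i":(172,[(162,168),(238,170),(322,215),(356,285),(320,325),(129,215),(168,278)])}
def centroid(img,p):  # refine on dark blob
    g=img.astype(float).sum(2); u,v=p; x0,y0=int(round(u))-2,int(round(v))-2
    w=g[y0:y0+5,x0:x0+5]; w=np.clip(np.percentile(w,70)-w,0,None); yy,xx=np.mgrid[y0:y0+5,x0:x0+5]
    return np.array([(w*xx).sum(),(w*yy).sum()])/w.sum()
ims={"0":cv2.imread("pics/side0.png"),"f":pickle.load(open("side_e.pkl","rb"))["color"],"i":s["color"]}
pts={k:np.array([centroid(ims[k],((u+.5)/7-.5+192,(v+.5)/7-.5+vo)) for u,v in L]) for k,(vo,L) in B.items()}
guess={"0":-5.5,"f":165,"i":-125}
def model(p,k,i):
    du,dv,R=p[:3]; m=p[3+i]; th=np.radians(m+22.5+45*np.arange(8))
    return proj(s,W(np.stack([np.full(8,-.016),R*np.sin(th),.13+R*np.cos(th)],1)))+[du,dv]
def f(p):
    r=[]
    for i,k in enumerate(B):
        q=model(p,k,i); d=pts[k][:,None]-q[None]; j=np.argmin((d**2).sum(2),1); r.append(d[np.arange(len(j)),j].ravel())
    return np.concatenate(r)
best=None
for o in (-8,0,8):
    q=least_squares(f,[0,1,.045]+[guess[k]+o*(k!="0") for k in B],loss="soft_l1",f_scale=.5,x_scale=[1,1,.005,5,5,5])
    if best is None or q.cost<best.cost: best=q
print(best.x.round(4),best.cost); print(f(best.x).reshape(-1,2).round(1).tolist())
a=polar(s,dx=best.x[:2]); cv2.imwrite("pics/pol4.png",cv2.convertScaleAbs(cv2.resize(a,(720,230)),alpha=2.))
E
python3 bolt.py
```

```text
time_s: 17.35
position: [0.508, 0.0121, 0.2403]
tcp_rot: [[-0.0, 0.99, -0.142], [-0.0, -0.142, -0.99], [-1.0, -0.0, 0.0]]
force: [-0.4, 0.4, -0.2]
opening: 0.531
[-7.292000e-01  4.165000e-01  5.170000e-02 -6.675100e+00  1.643028e+02
 -1.181571e+02] 1.0933326831230143
[[-0.1, 0.1], [-0.1, 0.1], [0.1, 0.0], [0.1, -0.1], [-0.1, -0.0], [-0.0, 0.3], [0.2, -0.2], [-0.1, 0.0], [-0.2, -0.0], [-0.3, -0.1], [0.1, 0.1], [0.0, 0.1], [-1.6, -0.1], [0.3, 0.0], [-0.1, -0.2], [-0.0, 0.0], [-0.0, -0.0], [0.2, 0.1], [-0.1, 0.2], [0.0, -0.3], [0.6, 0.0]]
```

View pics/pol4.png

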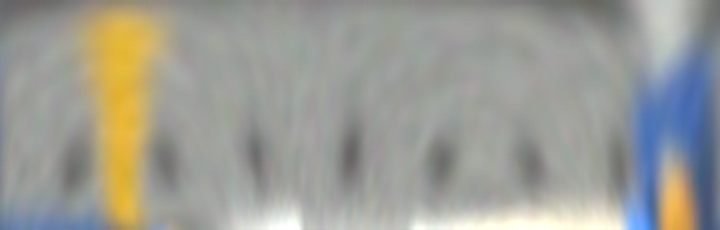

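Bolt fit residuals are about 0.1 px, apart from two outliers of 1.6 and 0.6 px. Stops are at mark 164.3° and 241.8°, so b = 38.8°, inside the stated 36–47°. Straight down is therefore at mark 203.1° = −157°, and I need to turn −38.8°. Gripping at φ≈+25°.

```bash
python3 -m inch '{"dp":[[0,0,-9.3],[0,0,-9.3],[15,0,0],[15,0,0],[15,0,0],[15,0,0],[8,0,0],[5,0,0],[0,0,0]],"yaw":[0,0,0,0,0,0,0,0,0]}' 50
python3 -m inch '{"dp":[[0,0,0],[0,0,0],[0,0,0],[0,0,0],[0,0,0],[0,0,0],[0,0,0]],"yaw":[0,0,0,0,0,0,0]}' 0
python3 arc.py -39 13
```

```text
time_s: 18.15
position: [0.5102, 0.0311, 0.1664]
tcp_rot: [[-0.002, 0.99, -0.141], [0.0, -0.141, -0.99], [-1.0, -0.002, -0.0]]
force: [0.6, -0.6, 0.7]
opening: 0.572
time_s: 18.73
position: [0.5106, 0.0305, 0.1679]
tcp_rot: [[0.0, 0.99, -0.142], [0.0, -0.142, -0.99], [-1.0, 0.0, -0.0]]
force: [-2.2, -0.8, 5.4]
opening: 0.342
r,phi,axoff 0.05042898799348513 24.55049374017987 0.00014717729325617663 [-2.2 -0.8  5.4] [-0.06  0.42 -0.04] open 29.711452245487155
[[-1.0, 0, 2.4], [-0.9, 0, 2.5], [-0.8, 0, 2.5], [-0.6, 0, 2.6], [-0.5, 0, 2.6], [-0.4, 0, 2.6], [-0.2, 0, 2.6], [-0.1, 0, 2.6], [0.0, 0, 2.6], [0.2, 0, 2.6], [0.3, 0, 2.6], [0.5, 0, 2.6], [0.6, 0, 2.6]]
```

```bash
python3 -m inch '{"dp":[[-1.0,0,2.4],[-0.9,0,2.5],[-0.8,0,2.5],[-0.6,0,2.6],[-0.5,0,2.6],[-0.4,0,2.6],[-0.2,0,2.6],[-0.1,0,2.6],[0,0,2.6],[0.2,0,2.6],[0.3,0,2.6],[0.5,0,2.6],[0.6,0,2.6],[0,0,0],[0,0,0]],"yaw":[0,0,0,0,0,0,0,0,0,0,0,0,0,0,0]}'
python3 arc.py -6 2
python3 - <<'E'
from pol import *
import pickle
s=bot.capture("side"); pickle.dump(s,open("side_k.pkl","wb")); crop(s,232,212,40,40,7,"k_s.png")
a=polar(s,dx=(-.73,.42)); cv2.imwrite("pics/pol5.png",cv2.convertScaleAbs(cv2.resize(a,(720,230)),alpha=2.))
E
```

```text
time_s: 19.98
position: [0.5061, -0.0001, 0.1704]
tcp_rot: [[0.001, 0.99, -0.144], [0.005, -0.144, -0.99], [-1.0, 0.0, -0.005]]
force: [0.6, 7.6, 3.1]
opening: 0.349
r,phi,axoff 0.049391224681395396 -11.664954712371857 2.4156305604177405e-05 [0.6 7.6 3.1] [ 1.67 -0.06 -0.03] open 30.348601130310545
[[0.6, 0, 2.5], [0.7, 0, 2.5]]
```

View pics/k_s.png

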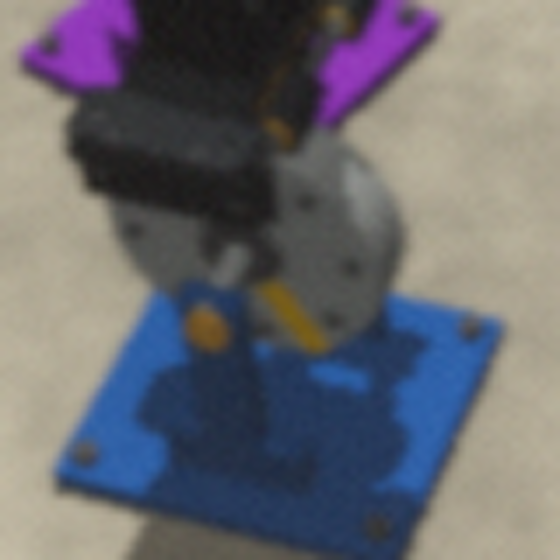

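View pics/pol5.png

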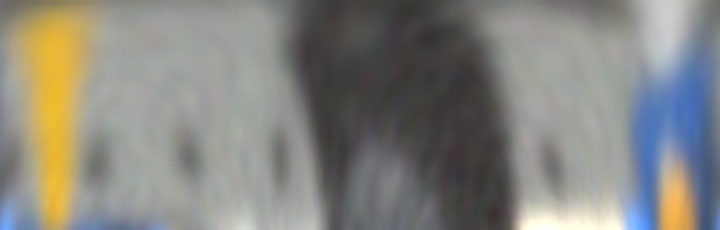

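```bash
cat > bf.py <<'E'
from pol import *
import sys,json
from scipy.optimize import least_squares
def centroid(img,p):
    g=img.astype(float).sum(2); u,v=p; x0,y0=int(round(u))-2,int(round(v))-2
    w=g[y0:y0+5,x0:x0+5]; w=np.clip(np.percentile(w,70)-w,0,None); yy,xx=np.mgrid[y0:y0+5,x0:x0+5]
    return np.array([(w*xx).sum(),(w*yy).sum()])/w.sum()
def fit(c,L,m0):
    pts=np.array([centroid(c["color"],((u+.5)/7-.5+192,(v+.5)/7-.5+172)) for u,v in L])
    def f(p):
        th=np.radians(p[0]+22.5+45*np.arange(8)); q=proj(c,W(np.stack([np.full(8,-.016),.0517*np.sin(th),.13+.0517*np.cos(th)],1)))+[-.729,.4165]
        d=pts[:,None]-q[None]; return d[np.arange(len(pts)),np.argmin((d**2).sum(2),1)].ravel()
    q=least_squares(f,[m0],loss="soft_l1",f_scale=.5); print("mark",q.x,f(q.x).reshape(-1,2).round(1).tolist())
E
python3 - <<'E'
from bf import *
import pickle
c=pickle.load(open("side_k.pkl","rb"))
fit(c,[(305,202),(350,266),(330,320),(135,230)],-153)
fit(pickle.load(open("side_j.pkl","rb")),[(162,168),(238,170),(322,215),(356,285),(320,325),(129,215)],-118)
E
```

```text
mark [-152.36111039] [[-0.1, -0.1], [-0.2, -0.1], [-0.0, 0.1], [0.2, -0.4]]
mark [-118.41533149] [[-0.1, -0.1], [-0.1, 0.0], [-0.1, -0.1], [0.1, 0.0], [-0.1, 0.2], [0.0, -0.2]]
```

Mark at −152.4°; target −157°. About 4.6° more.

```bash
python3 -m inch '{"dp":[[0.5,0,2.0],[0.5,0,2.0],[0,0,0],[0,0,0],[0,0,0],[0,0,0]],"yaw":[0,0,0,0,0,0]}'
python3 arc.py 0 1
python3 - <<'E'
from bf import *
import pickle
s=bot.capture("side"); pickle.dump(s,open("side_l.pkl","wb")); crop(s,232,212,40,40,7,"l_s.png")
fit(s,[(302,197),(350,261),(336,316),(135,232)],-157)
E
```

```text
time_s: 20.53
position: [0.5055, -0.0038, 0.1693]
tcp_rot: [[0.001, 0.99, -0.144], [0.006, -0.144, -0.99], [-1.0, 0.0, -0.006]]
force: [0.8, 8.6, 3.8]
opening: 0.344
r,phi,axoff 0.0492885151801452 -16.232283325444033 -1.2734249860528006e-05 [0.8 8.6 3.8] [ 1.79 -0.14  0.01] open 29.94789164092344
[[-0.0, 0, -0.0]]
mark [-154.27107005] [[-0.7, 0.0], [-0.1, 0.1], [0.1, 0.3], [0.1, -0.4]]
```

View pics/l_s.png

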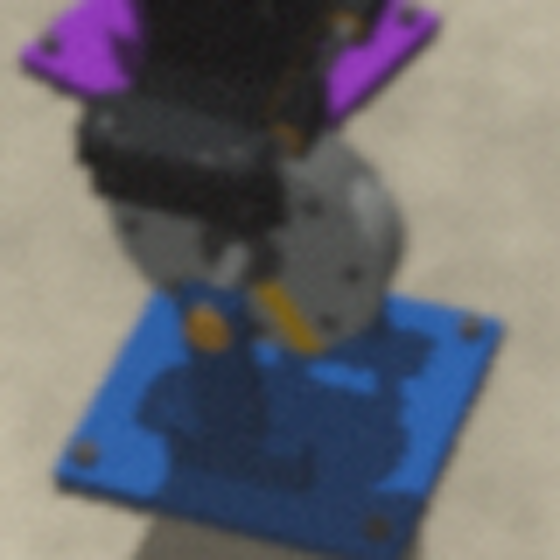

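My bolt seeds moved the wrong way. Re-seeding at the visible bolts (312,207), (352,273), (325,322), (130,226).

```bash
python3 - <<'E'
from bf import *
import pickle
s=pickle.load(open("side_l.pkl","rb"))
fit(s,[(312,207),(352,273),(325,322),(130,226)],-157)
s=bot.capture("side")
fit(s,[(312,207),(352,273),(325,322),(130,226)],-157)
# independent check: yellow bar direction
c=bot.capture("side");m=ymask(c)
for ph in (-160,-157,-154): 
    print(ph,proj(c,W([(-.015,.042*np.sin(np.radians(ph)),.13+.042*np.cos(np.radians(ph)))]))+[-.73,.42])
mm=m.copy();mm[:,:225]=0;mm[:205]=0;mm[225:]=0;mm[:,245:]=0;v,u=np.nonzero(mm);print(u.mean(),v.mean(),len(u))
print(bot.read_state()["qvel"].round(3))
E
```

```text
mark [-156.26903916] [[-0.2, -0.1], [-0.2, 0.0], [0.0, 0.2], [0.1, -0.3]]
mark [-156.51642526] [[-0.2, -0.1], [-0.3, 0.1], [0.1, 0.2], [0.1, -0.3]]
-160 [[231.90384047 216.55094459]]
-157 [[232.49030064 216.52728903]]
-154 [[233.06110964 216.47802676]]
232.9375 216.9375 16
[ 0.078 -0.057 -0.049  0.014  0.003  0.071]
```

Mark at −156.4°, within 1° of target. I'll hold a second to check that it stays.

```bash
python3 -m inch '{"dp":[[0,0,0],[0,0,0],[0,0,0],[0,0,0],[0,0,0],[0,0,0],[0,0,0],[0,0,0],[0,0,0],[0,0,0],[0,0,0],[0,0,0]],"yaw":[0,0,0,0,0,0,0,0,0,0,0,0]}'
python3 - <<'E'
from bf import *
s=bot.capture("side");fit(s,[(312,207),(352,273),(325,322),(130,226)],-157)
cv2.imwrite("pics/top_end.png",bot.capture("top")["color"][:,:,::-1])
E
```

```text
time_s: 21.68
position: [0.5056, -0.0038, 0.1693]
tcp_rot: [[0.001, 0.99, -0.144], [0.005, -0.144, -0.99], [-1.0, 0.0, -0.006]]
force: [1.5, 9.0, 3.3]
opening: 0.343
mark [-156.40700272] [[-0.2, -0.0], [-0.2, 0.0], [0.1, 0.2], [0.1, -0.3]]
```

View pics/top_end.png

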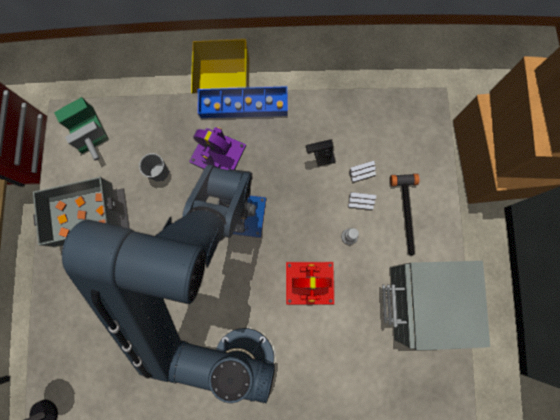

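The disc is steady and still gripped, and the other things are where they were. Handing in.

```bash
python3 -c "
from rig import bot
print(bot.hand_in())"
```

```text
the job is handed in; nothing more can be done
None
```

I handed the job in with the heavy side within about 1° of straight down by my measurements. The gripper was still closed on the rotor, and it took about 22 s of the 72 s allowed.

- **Finding the heavy side:** I let the disc roll to rest from each side. It stopped with the yellow mark at 164.3° and 241.8°, measured from the top toward the stand's +y. That gives a band half-width of 38.8°, inside the stated 36–47°. The midpoint, 203° (or −157°), puts the heavy side straight down.
- **Final position:** I turned the disc to that angle in the grip. The last checks read the mark at −156.4°, unchanged over a 1 s hold, with a grip opening of about 30 mm and a steady side force of about 9 N.
- **Checks that disagreed:**
  - The first stop had the mark hidden behind the post. I worked it out from the bolt pattern, and only one candidate angle fitted the hidden area.
  - My first reading of the side camera was several degrees off, until I corrected for a small image offset.
  - One fit after the final turn read −154.3° because I had started it from the wrong bolt positions. Redone, it gave −156.3°.
  - A rough check on the yellow bar gave about −155°.
- **Other things on the table:** by eye, the last top view shows them where they were.

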